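# Clamp a mounted specimen in the toggle fixture

### The job

Clamp the large specimen that stands in the fixture's channel: slide it along the channel until it is fully home against the end stop, then push the clamp's lever over past its dead point until it snaps into lock and the pad holds the specimen down. Only push with the fingers: the specimen must not be lifted or tipped, and the things standing around must stay where they are.

Things in the scene. Friction and masses are not known exactly. Their poses are not given: they have to be found in the camera images.
- fixture: Fixture fixed to the worktop: aluminium plate 240 (x) x 90 (y) x 12 mm; origin at the centre of its underside, z up. On the -x half a channel along x, 45 mm wide between two steel rails (tops at z = 20 mm), from its open end at x = -115 mm to the end stop. On the +x half a toggle clamp: steel cheeks x = -21 to 45 mm, 27 mm wide, up to z = 66 mm.
- stop_face (a point): Centre of the end stop's face, 6 mm above the plate: x = -36, y = 0, z = 18 mm in the fixture's frame. The specimen's round side rests against it when home. The stop is 12 mm high, 61 mm wide.
- lever_pivot (a point): Pivot of the clamp's lever: x = 28, y = 0, z = 52 mm in the fixture's frame, axis along the fixture's y; the lever swings in the plane y = 0.
- specimen_center (a point): Centre (half-way up) of the specimen to be clamped: black resin cylinder 40 mm in diameter, 21 mm high, 45 g, loose and upright on the plate in the channel, 24 to 38 mm short of the stop at the start. Home against the stop, its centre is at x = -56, y = 0, z = 22.5 mm in the fixture's frame.
- clamp_lever (a joint): Lever angle from upright, rad: 0 upright (open), grows as it swings to the fixture's +x and down, 1.4 locked (10 degrees above level). Starts at 0. A spring resists up to the dead point at 1.1, at most about 9 N square to the lever 95 mm from the pivot (near 0.5 rad). Let go earlier it swings back upright; beyond about 1.15 it snaps to 1.4 and stays.
- lever_tip (a point): Free end of the lever, 117 mm from its pivot, on its centre line. The lever's grey plastic grip is 26 mm wide (y), 14 mm thick, and covers 45 to 117 mm from the pivot.
- clamp_pad: Round rubber pad, 16 mm in diameter, under the clamp's bar; origin at the centre of its pressing face. Lever upright: the bar stands steeply (top at z = 113, pad reaches x = -30 mm in the fixture's frame). The lever brings it down towards -x; at lock it lies level, pad at x = -58 mm, sprung, pressing on the specimen at home with about 3 N.
- spare_specimen: Bystander, loose: smaller black resin specimen, 30 mm diameter, 15 mm high, standing on the worktop beside the +y side of the fixture. Origin at the centre of its underside. Leave it.
- sample_jar: Bystander, loose: small clear jar with white lid, 38 mm diameter, 48 mm high, on the worktop beside the -y side of the fixture. Origin at the centre of its underside. Leave it.
- objective: Bystander, loose: bare microscope objective standing upright, 26 mm diameter, 41 mm high, on the worktop beside the +y side of the fixture, level with the clamp. Origin at the centre of its underside. Leave it.
There are look-alikes about, which are no part of the job. Leave any green or purple look-alike of the part that bears specimen_center alone.

How it is judged:
On the way, in this order (a step that is already met when the one before it is completed fails the run):
1. the specimen is pushed home against the stop while the clamp is open (x of specimen_center in the frame of fixture between -0.06 and -0.05 m and y of specimen_center in the frame of fixture between -0.006 and 0.006 m and value of joint clamp_lever below 0.6 rad), for 0.2 s.
2. the lever is past its dead point and locked with the specimen home (x of specimen_center in the frame of fixture between -0.06 and -0.05 m and y of specimen_center in the frame of fixture between -0.006 and 0.006 m and value of joint clamp_lever above 1.33 rad), for 0.2 s.
At the end, for the whole second after the job is handed in: The specimen stands flat in the channel within 4 mm of the end stop (sideways within 6 mm of the centre line), the lever rests locked (beyond 1.33 rad) and the pad presses on the specimen with more than 1 N (all of step 2 and contact force between clamp_pad and specimen above 1 N and angle between specimen_center's own z axis and vertical below 0.08 rad and z of specimen_center in the frame of fixture between 0.019 and 0.026 m and velocity of joint clamp_lever below 0.05 rad/s); the robot touches nothing.
It fails at once if the specimen is lifted (more than 8 mm) (z of specimen_center in the frame of fixture above 0.0305 m).
It fails at once if the specimen is tipped (angle between specimen_center's own z axis and vertical above 0.35 rad).
It fails at once if the lever is pushed over before the specimen is home (value of joint clamp_lever above 0.9 rad and x of specimen_center in the frame of fixture below -0.063 m).
It fails at once if a bystander is moved by more than 15 mm (distance of any of spare_specimen, sample_jar, objective from where it was at the start of the episode above 0.015 m).
It also fails if it takes over 45 s, if anything falls off the work surface, if the arm or the gripper's body presses on something with over 40 N, if the wrist force passes 120 N, or if a joint passes its speed limit or range.

### The arm

A 6-joint arm with a two-finger parallel gripper is mounted at the origin on a cart in front of the work surface, level with it; the furniture and walls round the work are solid. World frame = base frame: x ahead of the robot, y to its left, z up, the work surface at z = 0. Lengths are in m, angles in rad, forces in N, time in s.
With the tool pointing down it reaches from about 0.4 to 0.825 m from the base axis. Payload 7 kg.
Tool frame: the origin (TCP) lies midway between the tips of the shut fingers; the grasp point (between the pads) lies behind it (bot.grip_depth is the z of the grasp point in the tool frame, in m); z points along the fingers, y is the direction in which the jaws open and shut (so a half turn about z gives the same grasp; the last joint's range is limited). The gripper opens to 85 mm and grips with 20 to 120 N. Pads are 22 mm wide; open, the fingers measure 114 mm over their backs; the gripper's body (76 mm by 85 mm) begins 54 mm behind the grasp point. The pads swing forward as they close: fully open they stand 13 mm farther back than shut.
Start: joints at [1.459, 0.359, 0.012, 0, -1.224, -0.288], TCP at [0.263, 0.622, 0.231] pointing down, gripper open.
Joint ranges: [-3.07, 3.07], [-1.43, 2.12], [-1.02, 1.25], [-3.03, 1.67], [-3.05, -0], [-3.03, 3.03]. Speed limits (rad/s): [2.39, 2.39, 3.01, 3.14, 3.14, 3.14].

### API

Orientations are given as a unit quaternion [x, y, z, w].
In Python, from station import sensors, vision, bot gives the robot as it stands.
- The arm moves only by the tool jog_arm, never from a script. Its argument "rows" is a list that holds one entry, the list of rows, each a list of 7 numbers: the shift along the tool's x, y, z as a fraction of full scale, then the turn, a rotation vector about the tool's x, y, z as a fraction of full scale, then the opening, from 0 (shut) to 1 (fully open). A call has 1 to 10 rows; each row is the pose to reach, as a shift and turn from the pose commanded when the call began, along the tool's axes at that moment, turning the shorter way round; what a row does not reach only later rows make up. Full scale, the value 1, is 0.1 m for a shift and 2 pi rad for a turn. A row lasts 1/10 s, in which the tool goes at most 50 mm and 8.59 degrees, less where a joint would pass 70% of its speed; a pose out of reach is approached as far as the arm can. A call with a number of a shift or a turn outside -1 to 1 is refused whole. A call with a gripper value outside its range is refused whole. The fingers move at their own pace and stop on an object; "newtons" is the grip in N (left out, the last holds). Time passes only in rows, so rows that repeat a pose let the fingers close. It gives the time, the measured TCP pose, the force and the opening at its end, in the units of the state.
- sensors.get_obs(): the state, without advancing time (a new reading comes with each control period).
- vision.get_image(name): name is "scene" or "top" or "wrist"; returns the picture (400x640x3 uint8, red, green, blue); there is no depth.
- vision.camera_info(name): a dict with "vfov" (degrees; the focal length in pixels is half the picture's height over the tangent of half this angle, whatever the lens; pixels are square), "cx", "cy" (the principal point, pixels), "k1" (the pictures are not rectified: a ray, as slopes to the right and down, at radius r is drawn at 1 + k1 r^2 times it, then the intrinsics apply), "R" (3x3) and "t" (3): a world point X has camera coordinates R X + t; the wrist camera has in their place "mount" (4x4, takes a point from camera to tool coordinates, whose origin is the TCP and whose axes are the flange's). Camera axes: x right, y down, z forward; pixel columns grow to the right and rows downward; lengths in m; the calibration is good to about 2 mm. A picture is of the moment at which its call begins: read the wrist's pose just before it. camera_info takes no time and is no camera call.
- bot.hand_in(): hands the job in, once; it reports no verdict.
The state is a dict: "time": time; "joint_positions": joint angles; "joint_vel": joint speeds; "effort": joint torques, N m; "ee_pos": TCP position; "tool_rot": TCP orientation; "contact_force": force on the tool from outside, world axes, zero at the start; "moment": the same for the moment, N m; "finger_gap": opening from 0.0 (shut) to 1.0 (fully open).
Only numpy, scipy, OpenCV 4.12 (cv2) and the standard library are available. Lean on these libraries where they do the work, as an engineer would, in place of code of your own. Each camera call takes 0.05 s, during which the arm holds its last target.

## Working session

There is one attempt and no reset: what is moved stays moved. The work goes in short steps, Python scripts to look and compute and a tool call to move; the robot and the scene stay as the last step left them, time stands still between calls to the robot, and variables do not carry over. Pictures are saved under pics/ and viewed, and the job is handed in when it is done.

Besides the shell and the picture viewer there is one more tool, called after ">>>" in YAML: its name, and indented under it one key for each argument. jog_arm: Moves the arm, as the interface text tells. Its arguments: {"type":"object","properties":{"rows":{"type":"array"},"newtons":{"type":"number"}},"required":["rows"]}

```bash
ls; mkdir -p pics; python3 - <<'E'
from station import sensors, vision, bot
import cv2
o=sensors.get_obs(); print(o)
for n in ["scene","top","wrist"]:
    im=vision.get_image(n); cv2.imwrite(f"pics/{n}0.png",im[:,:,::-1]); print(n,vision.camera_info(n))
print(bot.grip_depth)
E
```

```text
pics
{'time': 0.0, 'joint_positions': array([ 1.45913181e+00,  3.59378849e-01,  1.10506291e-02, -3.62613174e-04,
       -1.22412970e+00, -2.88088763e-01]), 'joint_vel': array([-0.00078349,  0.00016647,  0.00113063,  0.00093749, -0.00031042,
        0.00158669]), 'effort': array([ 2.79582227e-04, -5.83327210e+01,  2.93435419e+01,  6.93683311e+00,
       -5.80830485e-03,  1.36978863e-05]), 'ee_pos': array([0.26254159, 0.62130655, 0.23036307]), 'tool_rot': array([ 9.80078465e-01, -1.98608869e-01, -9.66152840e-05,  8.42585294e-04]), 'contact_force': array([ 0.00968484,  0.24909571, -0.02922391]), 'moment': array([ 0.00268131, -0.05605635, -0.00946063]), 'finger_gap': 1.0054617473130318}
scene {'vfov': 43.093463812718, 'cx': 317.07241737710615, 'cy': 202.76515802164403, 'k1': -0.03726716993448879, 'R': array([[ 0.53263441, -0.84634409, -0.00150479],
       [-0.45351715, -0.28391238, -0.84481711],
       [ 0.71457874,  0.45066111, -0.53505307]]), 't': array([-0.09245418,  0.41573908,  0.43453449])}
top {'vfov': 53.09581802454552, 'cx': 320.8355530056024, 'cy': 197.31277804545294, 'k1': -0.026889856537811625, 'R': array([[ 0.1771976 , -0.98417164,  0.00268269],
       [-0.96400311, -0.17411408, -0.20095348],
       [ 0.19823981,  0.03302235, -0.97959711]]), 't': array([0.13247486, 0.58155312, 0.85184571])}
wrist {'vfov': 65.4936988083628, 'cx': 318.6685015006389, 'cy': 204.01510923407994, 'k1': -0.021277437036073914, 'mount': array([[-1.64545978e-04, -9.49086105e-01, -3.15016728e-01,
         8.08967858e-02],
       [ 9.99999969e-01, -2.15017882e-04,  1.25467975e-04,
         3.20582947e-04],
       [-1.86814141e-04, -3.15016697e-01,  9.49086111e-01,
        -1.43045561e-01],
       [ 0.00000000e+00,  0.00000000e+00,  0.00000000e+00,
         1.00000000e+00]])}
-0.0187
```

View pics/scene0.png

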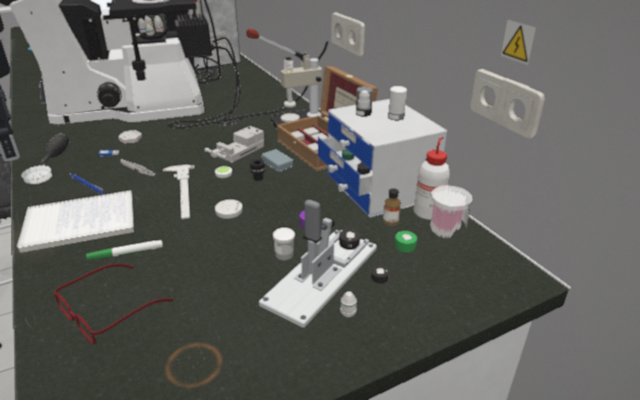

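View pics/top0.png

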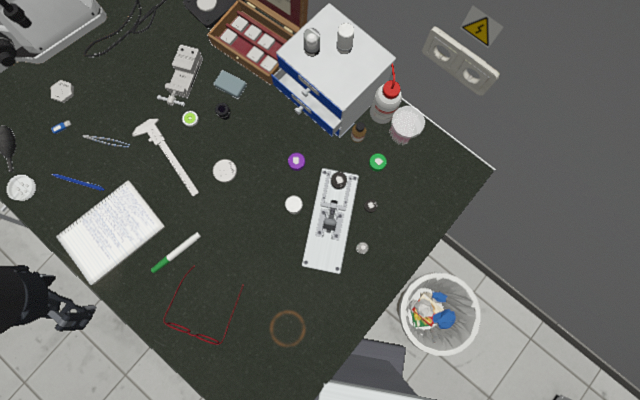

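View pics/wrist0.png

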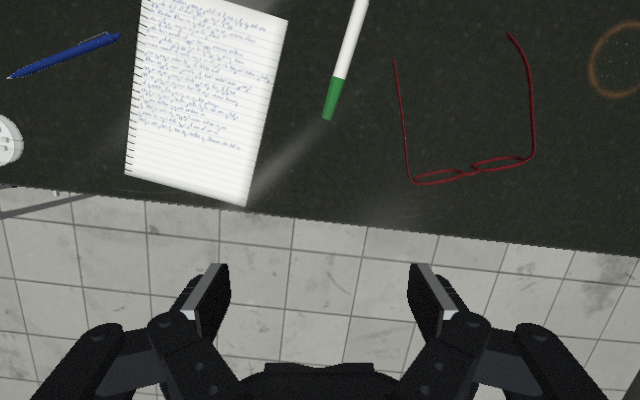

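Scene: the fixture is at top (330,220), and its channel end, with a dark disc, is at (338,181), away from the robot. In the scene view the disc is at (349,240). Next I'll zoom in and measure.

```bash
cat > h.py <<'E'
import numpy as np, cv2
from station import sensors, vision, bot
from scipy.spatial.transform import Rotation as Ro
def K(ci):
    f=200/np.tan(np.radians(ci['vfov']/2)); return np.array([[f,0,ci['cx']],[0,f,ci['cy']],[0,0,1.]]),np.array([ci['k1'],0,0,0,0.])
def pose(n,obs=None):
    ci=vision.camera_info(n)
    if n=='wrist':
        T=np.eye(4);T[:3,:3]=Ro.from_quat(obs['tool_rot']).as_matrix();T[:3,3]=obs['ee_pos'];T=T@ci['mount']
        return ci,T[:3,:3],T[:3,3]
    return ci,ci['R'].T,-ci['R'].T@ci['t']
def ray(n,px,obs=None):
    ci,R,c=pose(n,obs);k,d=K(ci)
    p=cv2.undistortPoints(np.array(px,float).reshape(-1,1,2),k,d).reshape(-1,2)
    return c,np.c_[p,np.ones(len(p))]@R.T
def onz(n,px,z,obs=None):
    c,d=ray(n,px,obs); return c+d*((z-c[2])/d[:,2])[:,None]
def proj(n,P,obs=None):
    ci,R,c=pose(n,obs);k,d=K(ci); Rw=R.T
    return cv2.projectPoints(np.array(P,float).reshape(-1,1,3),cv2.Rodrigues(Rw)[0],-Rw@c,k,d)[0].reshape(-1,2)
def tri(obsl):
    A=np.zeros((3,3));b=np.zeros(3)
    for c,d in obsl:
        d=d/np.linalg.norm(d);M=np.eye(3)-np.outer(d,d);A+=M;b+=M@c
    return np.linalg.solve(A,b)
E
python3 - <<'E'
from h import *
t=cv2.imread('pics/top0.png');s=cv2.imread('pics/scene0.png')
cv2.imwrite('pics/tz.png',cv2.resize(t[150:285,270:405],None,fx=4.4,fy=4.4,interpolation=cv2.INTER_CUBIC))
cv2.imwrite('pics/sz.png',cv2.resize(s[190:330,250:430],None,fx=4.2,fy=4.2,interpolation=cv2.INTER_CUBIC))
E
```

```text
(no output)
```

View pics/tz.png

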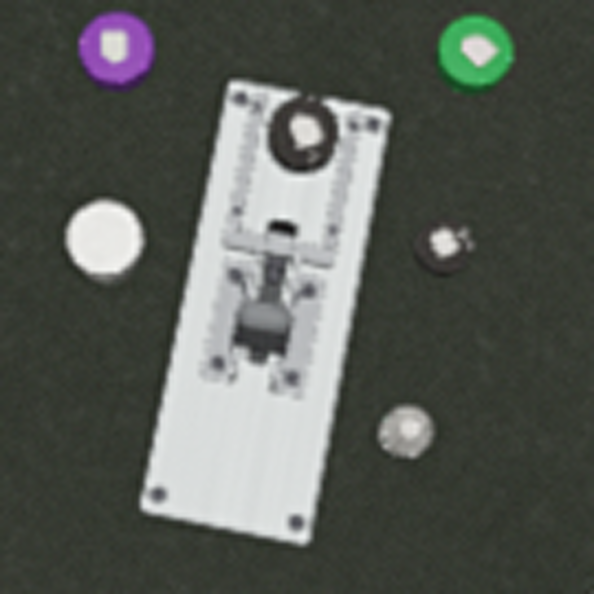

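View pics/sz.png

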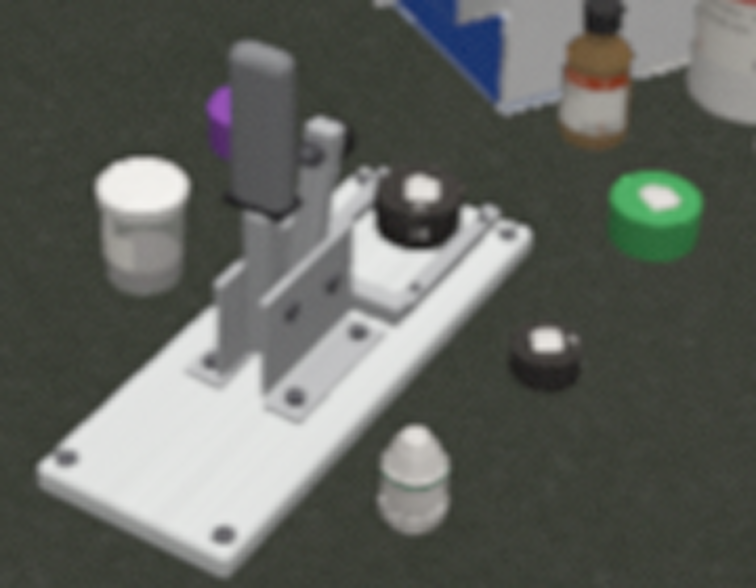

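Candidates in the top view are the black disc in the channel (338,181), the small black spare on the worktop (371,206), the purple look-alike (296,161) and the green look-alike (378,161). By the description I choose the black one in the channel, and the crop confirms it sits between the rails.

```bash
python3 - <<'E'
from h import *
t=cv2.imread('pics/top0.png')
g=t.min(axis=2); m=(g>110).astype(np.uint8); m[:, :295]=0
n,l,st,ce=cv2.connectedComponentsWithStats(m); i=l[255,320]; print(st[i])
c=max(cv2.findContours((l==i).astype(np.uint8),cv2.RETR_EXTERNAL,cv2.CHAIN_APPROX_NONE)[0],key=cv2.contourArea)
# plate outline as metric points on z=12mm
P=onz('top',c.reshape(-1,2),0.012)
r=cv2.minAreaRect((P[:,:2]*1000).astype(np.float32)); print('minrect',r)
hand=np.array([[228,80],[391,110],[310,545],[141,510]])/4.4+[270,150]
H=onz('top',hand,0.012)[:,:2];print(H*1000,H.mean(0), [np.linalg.norm(H[a]-H[a-1]) for a in range(4)])
# scene: hand corners (right, front, left) plate top
hs=np.array([[530,232],[228,568],[40,475]])/4.2+[250,190]
print('scene',onz('scene',hs,0.012)*1000)
# objects
sp=np.array([[303,133],[444,247],[105,238],[406,432]])/4.4+[270,150]
for p,z in zip(sp,[.033,.015,.048,.03]): print(onz('top',[p],z)*1000)
E
```

```text
[ 302  168   57  106 3498]
minrect ((510.6623229980469, 203.38458251953125), (91.4868392944336, 241.38302612304688), 88.75237274169922)
[[629.87269155 245.61775185]
 [629.00763624 154.23940269]
 [388.92787103 158.67914125]
 [391.03260242 249.23811228]] [0.5097102 0.2019436] [np.float64(0.23886752643845477), np.float64(0.09138244369181237), np.float64(0.2401208132257548), np.float64(0.09058342634282086)]
scene [[623.91755846 153.2463923   12.        ]
 [384.09107077 155.55962709  12.        ]
 [386.0910289  243.1520376   12.        ]]
[[602.16171237 199.84217642  33.        ]]
[[557.77113491 114.08256843  15.        ]]
[[524.38254273 292.03616024  48.        ]]
[[454.43046277 120.03791137  30.        ]]
```

>>> jog_arm:
  rows:
    - [[0.5, 0.21, 0, 0, 0, -0.02, 0], [1, 0.43, 0, 0, 0, -0.04, 0], [1, 0.43, 0, 0, 0, -0.0605, 0], [1, 0.43, 0, 0, 0, -0.0605, 0]]
  newtons: 40

```text
time: 0.55
ee_pos: [0.3394, 0.5417, 0.2314]
tool_rot: [1.0, -0.01, -0.0, 0.0]
contact_force: [-0.0, 0.0, -0.1]
finger_gap: 0.331
```

>>> jog_arm:
  rows:
    - [[0.35, 0.35, 0, 0, 0, 0, 0], [0.7, 0.7, 0, 0, 0, 0, 0], [1, 1, 0, 0, 0, 0, 0]]

```text
time: 0.85
ee_pos: [0.4366, 0.4406, 0.2311]
tool_rot: [1.0, -0.011, -0.0, 0.0]
contact_force: [1.3, 0.5, -0.5]
finger_gap: 0.003
```

>>> jog_arm:
  rows:
    - [[0.35, 0.35, 0, 0, 0, 0, 0], [0.7, 0.7, 0, 0, 0, 0, 0], [1, 1, 0, 0, 0, 0, 0]]

```text
time: 1.15
ee_pos: [0.5351, 0.3384, 0.2312]
tool_rot: [1.0, -0.011, -0.0, 0.0]
contact_force: [-0.2, 0.9, -0.5]
finger_gap: 0.0
```

>>> jog_arm:
  rows:
    - [[0.35, 0.35, 0, 0, 0, 0, 0], [0.7, 0.7, 0, 0, 0, 0, 0], [1, 1, 0, 0, 0, 0, 0], [1.0, 1.0, 0, 0, 0, 0, 0]]

```text
time: 1.55
ee_pos: [0.6347, 0.2343, 0.2301]
tool_rot: [1.0, -0.013, -0.0, 0.001]
contact_force: [-1.0, 0.4, -0.6]
finger_gap: 0.0
```

>>> jog_arm:
  rows:
    - [[0.2, 0.4, 0, 0, 0, 0, 0], [0.25, 0.4, 0, 0, 0, 0, 0], [0.25, 0.4, 0, 0, 0, 0, 0]]

```text
time: 1.85
ee_pos: [0.6567, 0.197, 0.2307]
tool_rot: [1.0, -0.011, -0.0, 0.0]
contact_force: [0.3, 0.3, -0.3]
finger_gap: 0.0
```

```bash
python3 - <<'E'
from h import *
import pickle
o=sensors.get_obs(); im=vision.get_image('wrist'); cv2.imwrite('pics/w1.png',im[:,:,::-1]); pickle.dump(o,open('o1.pkl','wb'))
print(o['ee_pos'],o['tool_rot'],o['time'])
E
```

```text
[0.65673583 0.19699979 0.23071092] [ 9.99934490e-01 -1.14425468e-02 -2.68722949e-04  1.11452397e-04] 1.85
```

View pics/w1.png

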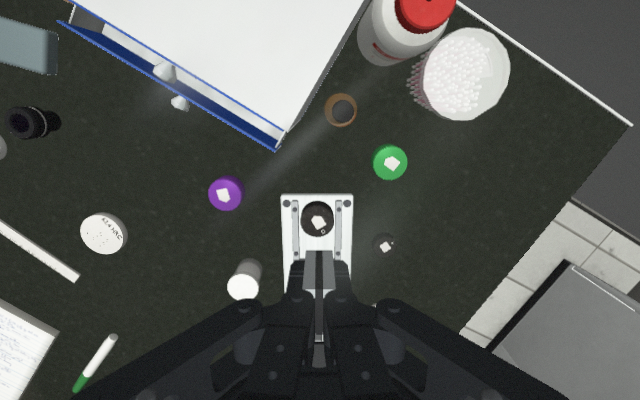

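The wrist view shows the specimen at (318,220) in the channel and the plate's far corners at about (281,195) and (353,195). The cabinet's near corner is at (278,148).

```bash
python3 - <<'E'
from h import *
import pickle
o=pickle.load(open('o1.pkl','rb'))
im=cv2.imread('pics/w1.png')
cv2.imwrite('pics/w1z.png',cv2.resize(im[130:260,240:400],None,fx=4.5,fy=4.5,interpolation=cv2.INTER_CUBIC))
print(onz('wrist',[[281,195],[353,195]],.012,o)*1000)
print('spec top',onz('wrist',[[318,218]],.033,o)*1000)
# cabinet nearest vertical edge: top cam & scene
t=cv2.imread('pics/top0.png');s=cv2.imread('pics/scene0.png')
cv2.imwrite('pics/cab.png',np.hstack([cv2.resize(t[60:200,260:420],(480,420)),cv2.resize(s[90:250,310:470],(420,420))])[:, :800])
E
```

```text
[[629.89046026 242.99721898  12.        ]
 [627.86279711 155.5787761   12.        ]]
spec top [[607.02356238 198.55931622  33.        ]]
```

View pics/w1z.png

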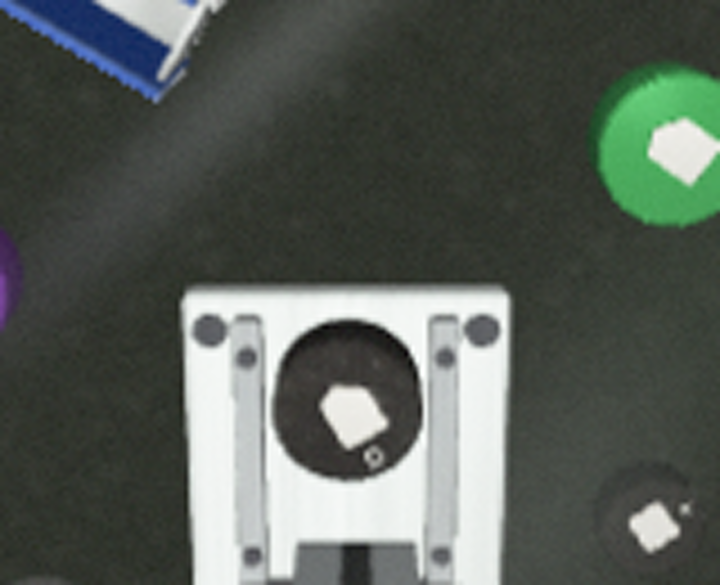

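View pics/cab.png

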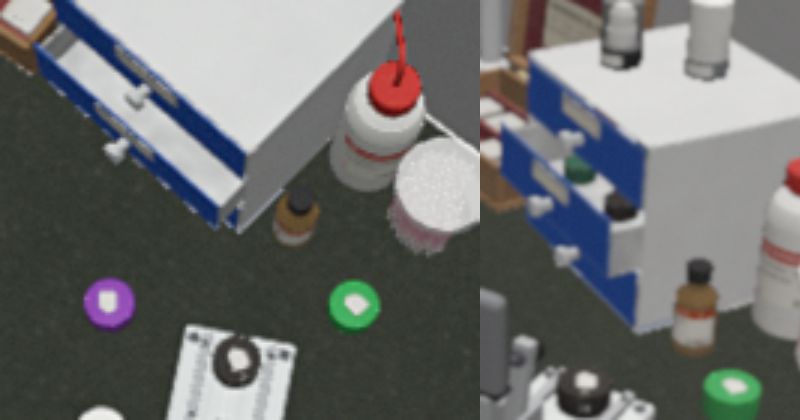

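```bash
python3 - <<'E'
from h import *
import pickle
o=pickle.load(open('o1.pkl','rb'))
def tt(a,b):
    c,d=ray('top',[a]);e,f=ray('scene',[b]);return tri([(c,d[0]),(e,f[0])])*1000
print('cab top corner',tt((341,110),(371,147)))
print('drawer corner',tt((332.7,133),(360,176)))
P=lambda a:[a[0]/4.5+240,a[1]/4.5+130]
print('wrist plate corners',onz('wrist',[P((185,290)),P((510,290)),P((195,585)),P((498,585))],.012,o)*1000)
print('rails inner z20',onz('wrist',[P((264,318)),P((430,318)),P((269,560)),P((425,560))],.020,o)*1000)
print('rails outer z20',onz('wrist',[P((234,318)),P((458,318)),P((237,560)),P((453,560))],.020,o)*1000)
# spec: disc top rim: left/right extents, and bottom (near) edge 
print('spec top L/R/near',onz('wrist',[P((274,395)),P((422,395)),P((348,478)),P((348,322))],.033,o)*1000)
print(onz('wrist',[P((348,322))],.0125,o)*1000)
print('fallback wrist drawer', onz('wrist',[P((160,100))],.1,o)*1000)
E
```

```text
cab top corner [722.78450735 222.44284351 155.78610575]
drawer corner [689.85386828 229.91527159 105.07450328]
wrist plate corners [[630.59034929 242.81929598  12.        ]
 [628.55774061 155.18226161  12.        ]
 [541.38003187 245.4097129   12.        ]
 [539.33724281 157.55047816  12.        ]]
rails inner z20 [[624.72278219 221.26018115  20.        ]
 [623.70079411 177.20764547  20.        ]
 [553.14691892 222.96896577  20.        ]
 [552.12535331 179.02765598  20.        ]]
rails outer z20 [[624.90778773 229.22322083  20.        ]
 [623.52861477 169.7752049   20.        ]
 [553.35184596 231.98463315  20.        ]
 [551.93795121 171.13891078  20.        ]]
spec top L/R/near [[607.76655974 218.60158589  33.        ]
 [606.87191833 180.06564015  33.        ]
 [583.72657809 199.91000874  33.        ]
 [627.29718499 198.84609463  33.        ]]
[[620.66228563 199.08246613  12.5       ]]
fallback wrist drawer [[695.43831051 233.70293759 100.        ]]
```

>>> jog_arm:
  rows:
    - [[0, 0, 0, 0, 0, 0.023, 0], [0, 0, 0, 0, 0, 0.046, 0], [0, 0, 0, 0, 0, 0.069, 0], [0, 0, 0, 0, 0, 0.092, 0], [0, 0, 0, 0, 0, 0.115, 0], [0, 0, 0, 0, 0, 0.138, 0], [0, 0, 0, 0, 0, 0.161, 0], [0, 0, 0, 0, 0, 0.184, 0], [0, 0, 0, 0, 0, 0.207, 0], [-0.04, 0, 0, 0, 0, 0.23, 0]]

```text
time: 2.9
ee_pos: [0.6518, 0.1987, 0.2311]
tool_rot: [0.742, -0.671, -0.0, 0.0]
contact_force: [-0.7, -0.5, -0.8]
finger_gap: -0.002
```

>>> jog_arm:
  rows:
    - [[0, 0, 0, 0, 0, 0.023, 0], [0, 0, 0, 0, 0, 0.046, 0], [0, 0, 0, 0, 0, 0.069, 0], [0, 0, 0, 0, 0, 0.092, 0], [0, 0, 0, 0, 0, 0.115, 0], [0, 0, 0, 0, 0, 0.138, 0], [0, 0, 0, 0, 0, 0.161, 0], [0, 0, 0, 0, 0, 0.169, 0], [0, 0, 0, 0, 0, 0.169, 0], [0, 0, 0, 0, 0, 0.169, 0]]

```text
time: 3.9
ee_pos: [0.6519, 0.1981, 0.2314]
tool_rot: [-0.304, 0.953, 0.0, 0.0]
contact_force: [-0.1, 0.3, 0.9]
finger_gap: 0.001
```

```bash
python3 - <<'E'
from h import *
import pickle
o=sensors.get_obs(); im=vision.get_image('wrist'); cv2.imwrite('pics/w2.png',im[:,:,::-1]); pickle.dump(o,open('o2.pkl','wb'))
im=vision.get_image('scene'); cv2.imwrite('pics/s2.png',im[:,:,::-1])
R=Ro.from_quat(o['tool_rot']).as_matrix()
print(o['ee_pos'],o['time'],o['joint_positions'],np.degrees(np.arctan2(R[1,0],R[0,0])))
print(R)
def tt(a,b):
    c,d=ray('top',[a]);e,f=ray('scene',[b]);return tri([(c,d[0]),(e,f[0])])*1000
print('bottle cap',tt((359,127),(393,194)))
E
```

```text
[0.65188875 0.19813915 0.23135652] 3.9 [ 5.80364968e-01  3.68897821e-01  2.74275767e-02 -1.32864340e-04
 -1.22921523e+00 -1.53358889e+00] -144.61825786281847
[[-8.15312343e-01 -5.79021402e-01  2.40588290e-05]
 [-5.79021391e-01  8.15312334e-01  1.65474845e-04]
 [-1.15428937e-04  1.20983107e-04 -9.99999986e-01]]
bottle cap [731.30601797 174.19043207  61.35098167]
```

View pics/w2.png

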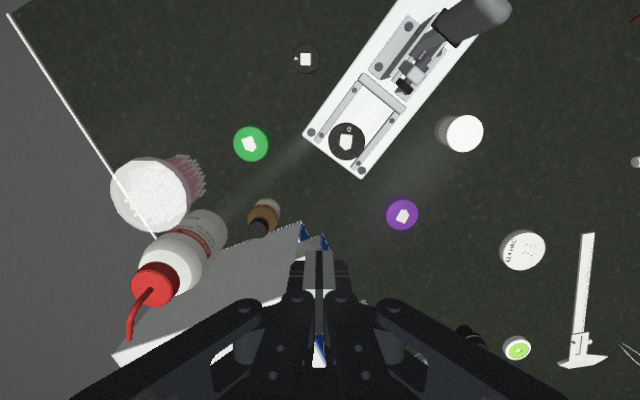

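View pics/s2.png

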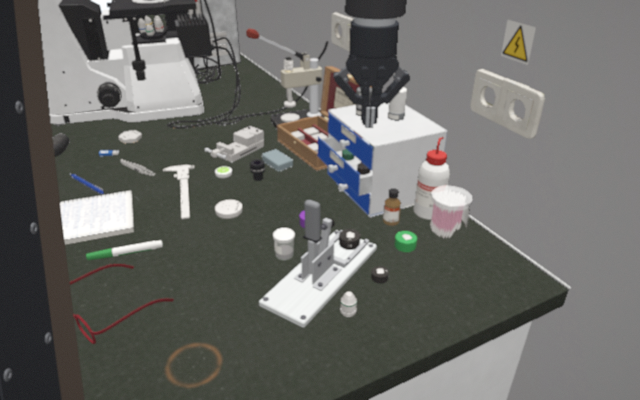

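>>> jog_arm:
  rows:
    - [[0.05, 0.035, 0.4, 0, 0, 0, 0], [0.05, 0.035, 0.8, 0, 0, 0, 0], [0.05, 0.035, 1.0, 0, 0, 0, 0], [0.05, 0.035, 1.0, 0, 0, 0, 0]]

```text
time: 4.4
ee_pos: [0.6442, 0.1961, 0.1276]
tool_rot: [-0.303, 0.953, -0.0, -0.003]
contact_force: [-0.2, -0.7, 0.5]
finger_gap: -0.004
```

>>> jog_arm:
  rows:
    - [[0, 0, 0.25, 0, 0, 0, 0], [0, 0, 0.5, 0, 0, 0, 0], [0, 0, 0.6, 0, 0, 0, 0], [0, 0, 0.6, 0, 0, 0, 0]]

```text
time: 4.8
ee_pos: [0.6461, 0.1968, 0.071]
tool_rot: [-0.303, 0.953, -0.0, -0.001]
contact_force: [-0.1, 0.2, -0.4]
finger_gap: -0.0
```

```bash
python3 - <<'E'
from h import *
o=sensors.get_obs(); print(o['ee_pos'],o['contact_force'],o['time'])
im=vision.get_image('wrist')[:,:,::-1]; s=vision.get_image('scene')[:,:,::-1]; t=vision.get_image('top')[:,:,::-1]
cv2.imwrite('pics/w3.png',im); cv2.imwrite('pics/st3.png',np.hstack([cv2.resize(s[100:300,270:470],(400,400),interpolation=2),cv2.resize(t[90:290,240:440],(400,400),interpolation=2)]))
E
```

```text
[0.6460754  0.19681415 0.07095244] [-0.08867589  0.21343135 -0.41094725] 4.8
```

View pics/w3.png

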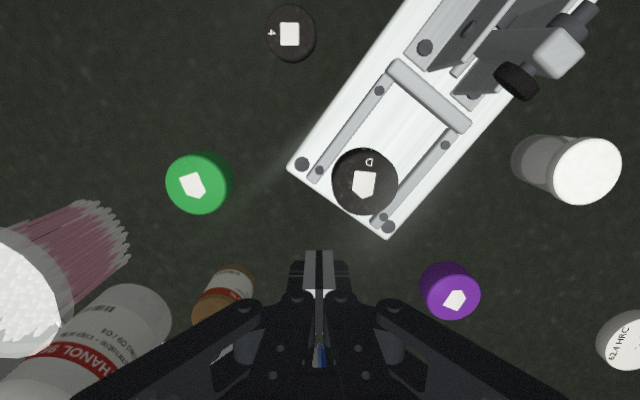

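View pics/st3.png

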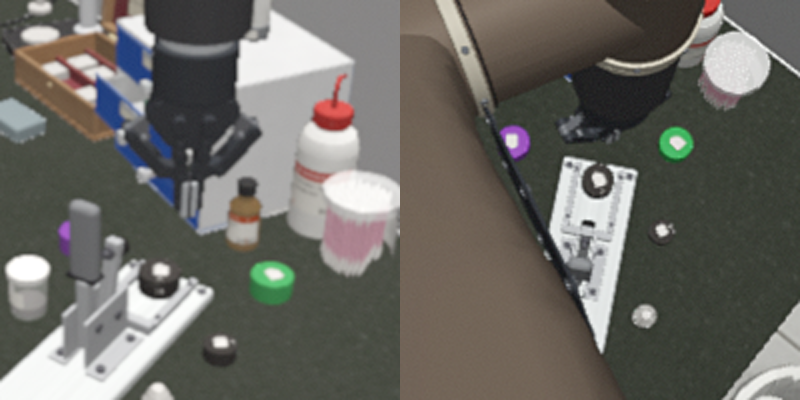

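The wrist view shows the specimen at (364,181) with the shut fingers standing off the channel's open end. There are no contacts, and the cabinet is clear.

```bash
python3 - <<'E'
from h import *
o=sensors.get_obs()
im=cv2.imread('pics/w3.png')
g=im.max(axis=2); m=((g<70)*255).astype(np.uint8)
cv2.imwrite('pics/w3z.png',cv2.resize(im[130:300,270:420],None,fx=3.5,fy=3.5,interpolation=2))
print('TCP px',proj('wrist',[o['ee_pos']],o))
print('spec',onz('wrist',[[364.5,180]],.033,o)*1000)
print('plate corners',onz('wrist',[[287,167],[386,239]],.012,o)*1000)
E
```

```text
TCP px [[318.92869043 265.81750099]]
spec [[602.24524874 199.3225852   33.        ]]
plate corners [[627.47696893 157.35298322  12.        ]
 [630.22854984 244.44901563  12.        ]]
```

View pics/w3z.png

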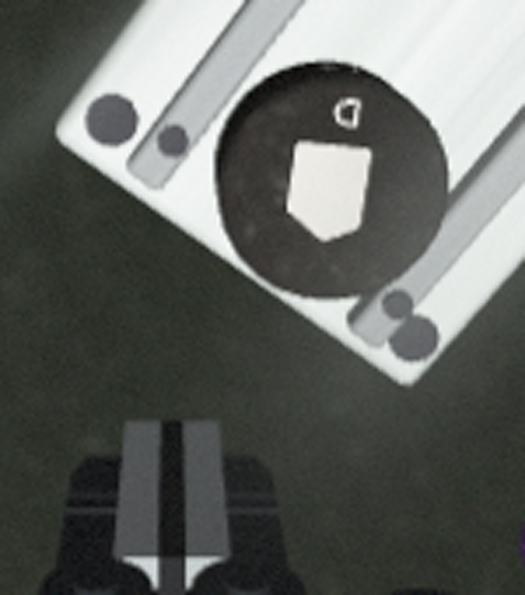

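>>> jog_arm:
  rows:
    - [[-0.013, 0.018, 0.2, 0, 0, 0, 0], [-0.013, 0.018, 0.4, 0, 0, 0, 0], [-0.013, 0.018, 0.5, 0, 0, 0, 0], [-0.013, 0.018, 0.515, 0, 0, 0, 0], [-0.013, 0.018, 0.515, 0, 0, 0, 0]]

```text
time: 5.45
ee_pos: [0.6468, 0.1994, 0.0206]
tool_rot: [-0.303, 0.953, -0.0, 0.0]
contact_force: [0.2, 0.4, -0.4]
finger_gap: 0.002
```

>>> jog_arm:
  rows:
    - [[0.04, 0.03, 0, 0, 0, 0, 0], [0.08, 0.06, 0, 0, 0, 0, 0], [0.12, 0.09, 0, 0, 0, 0, 0], [0.16, 0.12, 0, 0, 0, 0, 0], [0.2, 0.15, 0, 0, 0, 0, 0], [0.24, 0.18, 0, 0, 0, 0, 0], [0.272, 0.204, 0, 0, 0, 0, 0], [0.296, 0.222, 0, 0, 0, 0, 0], [0.312, 0.234, 0, 0, 0, 0, 0], [0.32, 0.24, 0, 0, 0, 0, 0]]

```text
time: 6.45
ee_pos: [0.6062, 0.2003, 0.0198]
tool_rot: [-0.303, 0.953, -0.0, 0.0]
contact_force: [0.4, 0.4, 0.5]
finger_gap: -0.002
```

```bash
python3 - <<'E'
from h import *
o=sensors.get_obs(); print(o['ee_pos'],o['contact_force'],o['time'])
im=vision.get_image('wrist')[:,:,::-1]
cv2.imwrite('pics/w4.png',im)
E
```

```text
[0.60617797 0.20034691 0.01982664] [0.35997121 0.41110523 0.54072402] 6.45
```

View pics/w4.png

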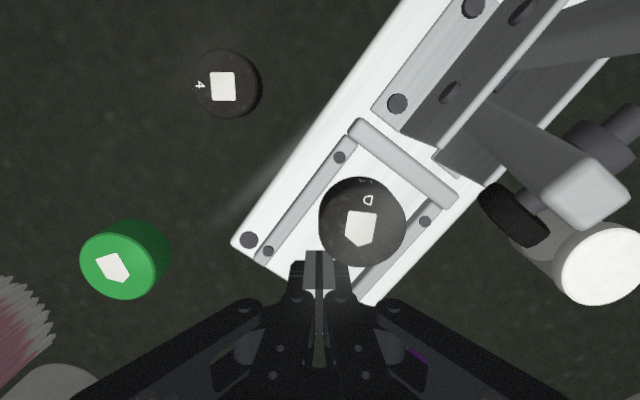

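The specimen at (362,222) is being pushed straight, with a visible gap left to the stop. I'll continue slowly.

>>> jog_arm:
  rows:
    - [[0.016, 0.012, 0, 0, 0, 0, 0], [0.032, 0.024, 0, 0, 0, 0, 0], [0.044, 0.033, 0, 0, 0, 0, 0], [0.052, 0.039, 0, 0, 0, 0, 0], [0.052, 0.039, 0, 0, 0, 0, 0]]

```text
time: 7.0
ee_pos: [0.5996, 0.2004, 0.0198]
tool_rot: [-0.303, 0.953, -0.0, -0.0]
contact_force: [0.8, 0.4, -0.2]
finger_gap: 0.001
```

```bash
python3 - <<'E'
from h import *
o=sensors.get_obs(); print(o['ee_pos'],o['contact_force'],o['time'])
im=vision.get_image('wrist')[:,:,::-1]
cv2.imwrite('pics/w5.png',cv2.resize(im[90:310,220:480],None,fx=2.7,fy=2.7,interpolation=2))
E
```

```text
[0.59957405 0.2004336  0.01978078] [ 0.80988048  0.35649784 -0.16605525] 7.0
```

View pics/w5.png

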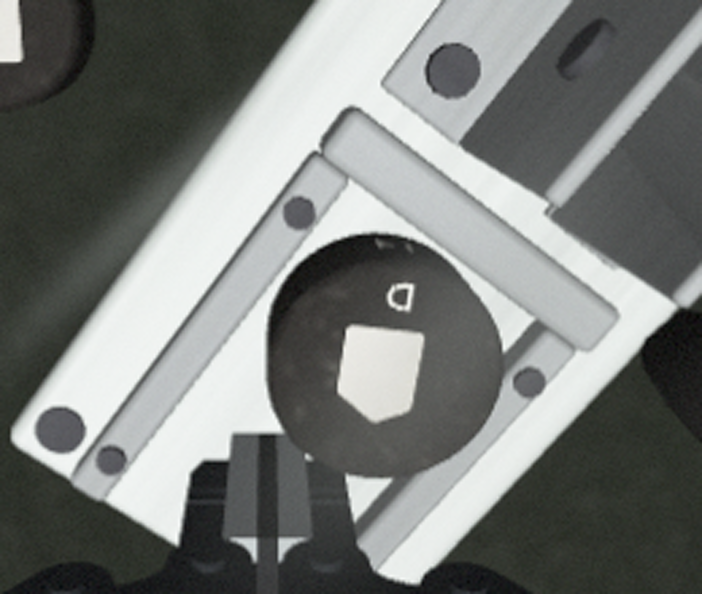

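>>> jog_arm:
  rows:
    - [[0.008, 0.006, 0, 0, 0, 0, 0], [0.016, 0.012, 0, 0, 0, 0, 0], [0.016, 0.012, 0, 0, 0, 0, 0]]

```text
time: 7.35
ee_pos: [0.5978, 0.2006, 0.0198]
tool_rot: [-0.303, 0.953, 0.0, 0.0]
contact_force: [-0.3, -0.6, -0.4]
finger_gap: -0.001
```

>>> jog_arm:
  rows:
    - [[0.008, 0.006, 0, 0, 0, 0, 0], [0.016, 0.012, 0, 0, 0, 0, 0], [0.016, 0.012, 0, 0, 0, 0, 0]]

```text
time: 7.65
ee_pos: [0.597, 0.2012, 0.0205]
tool_rot: [-0.303, 0.953, 0.0, 0.001]
contact_force: [4.7, -0.6, 1.4]
finger_gap: 0.004
```

Force rose to 4.7 N and the tool stalled, so the specimen has met the stop. I'll check this with a picture.

```bash
python3 - <<'E'
from h import *
o=sensors.get_obs(); print(o['ee_pos'],o['contact_force'],o['time'])
im=vision.get_image('wrist')[:,:,::-1]; cv2.imwrite('pics/w6f.png',im)
cv2.imwrite('pics/w6.png',cv2.resize(im[90:310,220:480],None,fx=2.7,fy=2.7,interpolation=2))
c=np.array([367,217.]) 
# zoomed disc/stop points measured later
E
```

```text
[0.59704465 0.20115974 0.02047738] [ 4.74102344 -0.57891353  1.4217046 ] 7.65
```

View pics/w6.png

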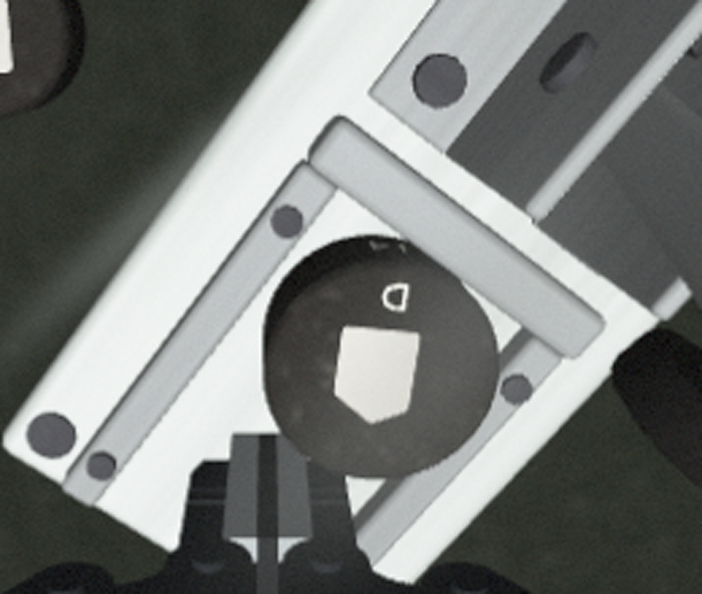

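>>> jog_arm:
  rows:
    - [[-0.04, -0.03, 0, 0, 0, 0, 0], [-0.08, -0.06, 0, 0, 0, 0, 0], [-0.1, -0.075, 0, 0, 0, 0, 0], [-0.1, -0.075, 0, 0, 0, 0, 0], [-0.1, -0.075, -0.4, 0, 0, 0, 0], [-0.1, -0.075, -0.8, 0, 0, 0, 0], [-0.1, -0.075, -1, 0, 0, 0, 0], [-0.1, -0.075, -1, 0, 0, 0, 0]]

```text
time: 8.5
ee_pos: [0.6099, 0.2011, 0.1236]
tool_rot: [-0.303, 0.953, 0.001, 0.003]
contact_force: [0.4, 1.5, -0.2]
finger_gap: -0.001
```

```bash
python3 - <<'E'
from h import *
import pickle
o=sensors.get_obs(); print(o['ee_pos'],o['contact_force'],o['time']); pickle.dump(o,open('o7.pkl','wb'))
im=vision.get_image('wrist')[:,:,::-1]; cv2.imwrite('pics/w7.png',im)
E
```

```text
[0.60989874 0.20114063 0.12364189] [ 0.43599076  1.45830093 -0.1705669 ] 8.5
```

View pics/w7.png

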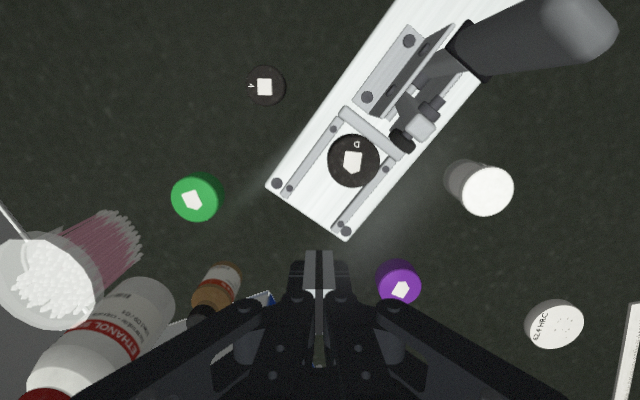

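```bash
python3 - <<'E'
from h import *
import pickle
o=pickle.load(open('o7.pkl','rb'))
im=cv2.imread('pics/w7.png')
cv2.imwrite('pics/w7z.png',cv2.resize(im[60:250,260:450],None,fx=3,fy=3,interpolation=2))
c=onz('wrist',[[266,186],[347,241]],.012,o);print('corners',c*1000)
print('spec',onz('wrist',[[354,160]],.033,o)*1000)
a=np.radians(178.6);xf=np.array([np.cos(a),np.sin(a)])
org=c[:,:2].mean(0)+.12*xf;print('origin',org,'home',org-.056*xf,'pivot',org+.028*xf)
d=onz('wrist',[[354,160]],.033,o)[0,:2]-org;print('spec in fixture',d@xf,d@np.array([-xf[1],xf[0]]))
E
```

```text
corners [[625.8020709  157.47990772  12.        ]
 [627.17395185 244.28811522  12.        ]]
spec [[563.2821164  200.65670432  33.        ]]
origin [0.50652383 0.20381587] home [0.56250712 0.20244767] pivot [0.47853219 0.20449997]
spec in fixture -0.056818526244150444 0.0017714969774087488
```

View pics/w7z.png

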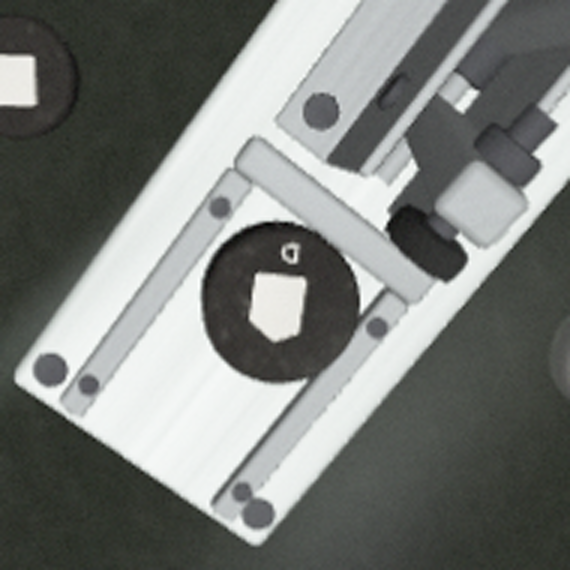

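The wrist measurement puts the specimen at x_f ≈ -57 mm, y ≈ +2 mm, so it is home. Now to the lever.

>>> jog_arm:
  rows:
    - [[0, 0, -0.4, 0, 0, 0, 0], [0, 0, -0.8, 0, 0, 0, 0], [0, 0, -0.85, 0, 0, 0, 0], [0.3, 0.22, -0.85, 0, 0, 0, 0], [0.6, 0.45, -0.85, 0, 0, 0, 0], [0.78, 0.58, -0.85, 0, 0, 0, 0], [0.78, 0.58, -0.85, 0, 0, 0, 0], [0.78, 0.58, -0.85, 0, 0, 0, 0]]

```text
time: 9.35
ee_pos: [0.5106, 0.2026, 0.2042]
tool_rot: [-0.303, 0.953, -0.0, -0.0]
contact_force: [0.3, 1.2, -0.4]
finger_gap: -0.002
```

```bash
python3 - <<'E'
from h import *
o=sensors.get_obs(); print(o['ee_pos'],o['contact_force'],o['time'])
im=vision.get_image('wrist')[:,:,::-1]; s=vision.get_image('scene')[:,:,::-1]
cv2.imwrite('pics/w8.png',im); cv2.imwrite('pics/s8.png',cv2.resize(s[120:320,230:450],None,fx=3,fy=3,interpolation=2))
print('TCP', proj('scene',[o['ee_pos']]))
E
```

```text
[0.51064547 0.20262729 0.20424452] [ 0.31480457  1.23233375 -0.43607215] 9.35
TCP [[322.08427309 173.00213272]]
```

View pics/w8.png

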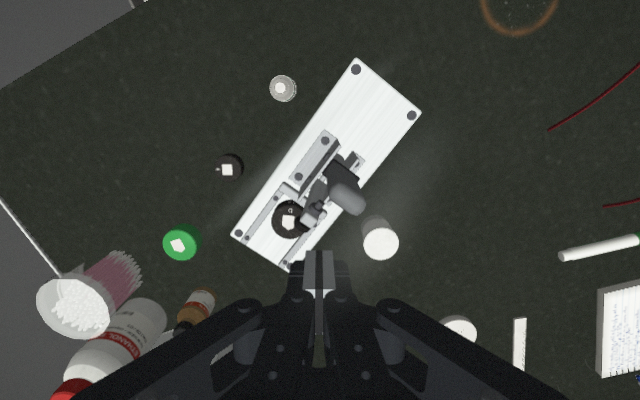

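View pics/s8.png

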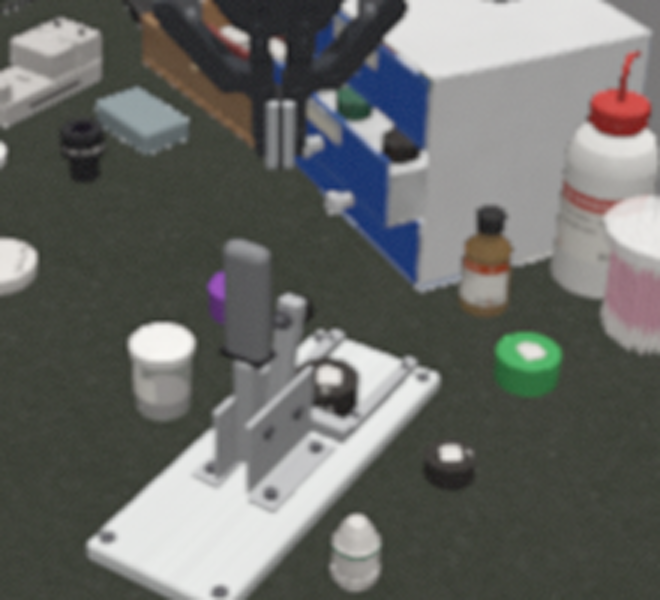

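```bash
python3 - <<'E'
from h import *
o=sensors.get_obs()
im=cv2.imread('pics/w8.png')
cv2.imwrite('pics/w8z.png',cv2.resize(im[130:260,270:400],None,fx=4.5,fy=4.5,interpolation=2))
print(onz('wrist',[[350,202]],.169,o)*1000, onz('scene',[[312.5,203]],.169)*1000)
c,d=ray('wrist',[[350,202]],o);e,f=ray('scene',[[312.5,203]]);print(tri([(c,d[0]),(e,f[0])])*1000)
print(proj('wrist',[[.480,.203,.169],[.480,.203,.052]],o),proj('scene',[[.480,.203,.169],[.480,.203,.052]]))
E
```

```text
[[481.53863304 204.44862102 169.        ]] [[476.69120131 198.71749886 169.        ]]
[483.19592636 204.57067412 163.81339992]
[[349.61747661 198.68581584]
 [338.10736407 162.29364277]] [[311.31384257 201.23151044]
 [311.85096085 260.83475642]]
```

View pics/w8z.png

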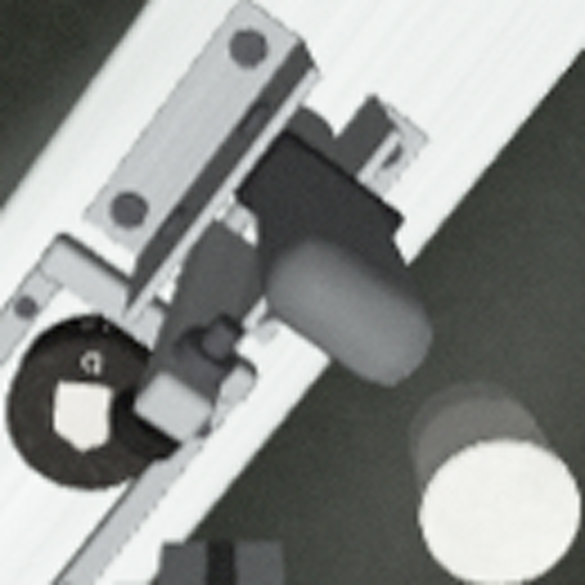

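>>> jog_arm:
  rows:
    - [[-0.033, -0.023, 0.2, 0, 0, 0, 0], [-0.033, -0.023, 0.4, 0, 0, 0, 0], [-0.033, -0.023, 0.54, 0, 0, 0, 0], [-0.033, -0.023, 0.54, 0, 0, 0, 0]]

```text
time: 9.85
ee_pos: [0.5146, 0.2017, 0.1481]
tool_rot: [-0.302, 0.953, -0.001, -0.002]
contact_force: [0.5, -0.1, -0.1]
finger_gap: -0.003
```

>>> jog_arm:
  rows:
    - [[0.06, 0.042, 0.03, 0, 0, 0, 0], [0.12, 0.085, 0.03, 0, 0, 0, 0], [0.18, 0.128, 0.03, 0, 0, 0, 0], [0.236, 0.168, 0.03, 0, 0, 0, 0], [0.236, 0.168, 0.03, 0, 0, 0, 0]]

```text
time: 10.35
ee_pos: [0.4859, 0.2031, 0.1487]
tool_rot: [-0.303, 0.953, 0.0, 0.001]
contact_force: [3.0, -0.2, -2.4]
finger_gap: 0.0
```

```bash
python3 - <<'E'
from h import *
o=sensors.get_obs(); print(o['ee_pos'],o['contact_force'],o['time'])
im=vision.get_image('wrist')[:,:,::-1]; s=vision.get_image('scene')[:,:,::-1]
cv2.imwrite('pics/w9.png',np.hstack([cv2.resize(im[100:350,220:420],(400,500),interpolation=2),cv2.resize(s[130:330,240:400],(400,500),interpolation=2)]))
E
```

```text
[0.4858623  0.20313864 0.14866165] [ 2.98326493 -0.16329017 -2.37504091] 10.35
```

View pics/w9.png

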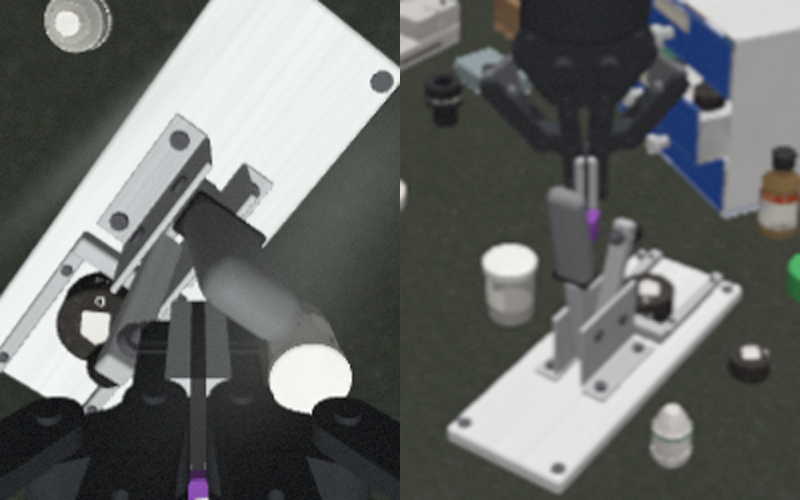

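The finger tip bears on the middle of the grip, and the lever has begun to swing at about 3 N, as expected. I'll continue along the arc.

>>> jog_arm:
  rows:
    - [[0.114, 0.081, 0.02, 0, 0, 0, 0], [0.226, 0.16, 0.064, 0, 0, 0, 0], [0.331, 0.235, 0.126, 0, 0, 0, 0], [0.426, 0.303, 0.207, 0, 0, 0, 0], [0.426, 0.303, 0.207, 0, 0, 0, 0]]

```text
time: 10.95
ee_pos: [0.4344, 0.2041, 0.1282]
tool_rot: [-0.303, 0.953, 0.001, 0.002]
contact_force: [2.8, 1.0, 6.8]
finger_gap: 0.001
```

```bash
python3 - <<'E'
from h import *
o=sensors.get_obs(); print(o['ee_pos'],o['contact_force'],o['time'])
im=vision.get_image('wrist')[:,:,::-1]; s=vision.get_image('scene')[:,:,::-1]
cv2.imwrite('pics/w10.png',np.hstack([cv2.resize(im[100:350,220:420],(400,500),interpolation=2),cv2.resize(s[130:330,240:400],(400,500),interpolation=2)]))
E
```

```text
[0.43444716 0.20410179 0.12824803] [2.81500085 1.01789143 6.83453084] 10.95
```

View pics/w10.png

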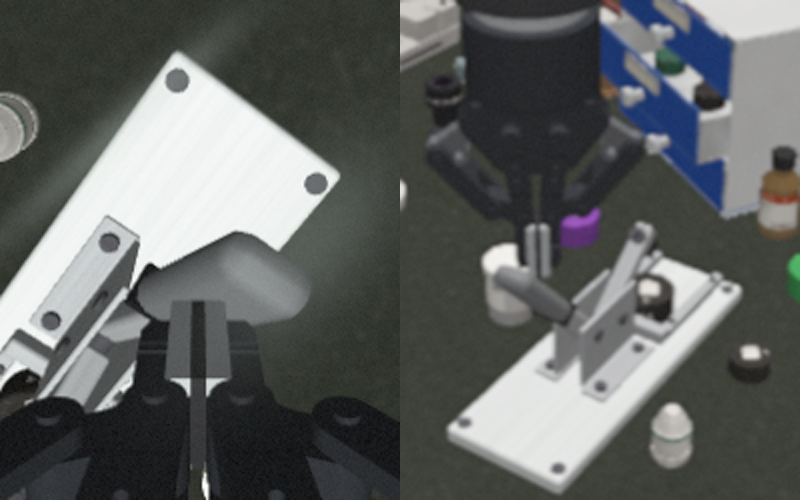

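>>> jog_arm:
  rows:
    - [[0.086, 0.061, 0.097, 0, 0, 0, 0], [0.134, 0.096, 0.171, 0, 0, 0, 0], [0.178, 0.127, 0.25, 0, 0, 0, 0], [0.215, 0.153, 0.334, 0, 0, 0, 0], [0.245, 0.174, 0.422, 0, 0, 0, 0], [0.257, 0.182, 0.467, 0, 0, 0, 0], [0.257, 0.182, 0.467, 0, 0, 0, 0]]

```text
time: 11.75
ee_pos: [0.4018, 0.2024, 0.0794]
tool_rot: [-0.303, 0.953, -0.001, -0.001]
contact_force: [-0.2, 0.6, 0.5]
finger_gap: -0.002
```

```bash
python3 - <<'E'
from h import *
o=sensors.get_obs(); print(o['ee_pos'],o['contact_force'],o['time'])
im=vision.get_image('wrist')[:,:,::-1]; s=vision.get_image('scene')[:,:,::-1]
cv2.imwrite('pics/w11.png',np.hstack([cv2.resize(im[100:350,220:420],(400,500),interpolation=2),cv2.resize(s[130:330,240:400],(400,500),interpolation=2)]))
E
```

```text
[0.40176349 0.20236945 0.07943553] [-0.20371626  0.56975514  0.51582924] 11.75
```

View pics/w11.png

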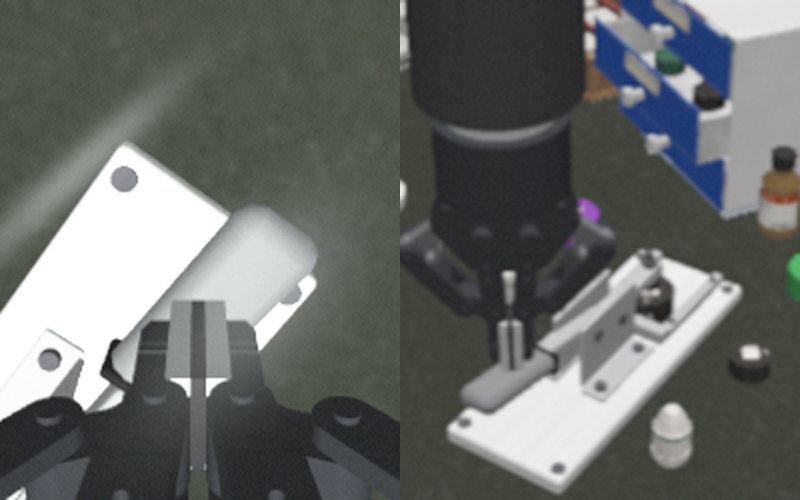

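The lever has snapped over and lies near level, with the bar down over the specimen and no force left on the tool. I'll retract straight up and check.

>>> jog_arm:
  rows:
    - [[0, 0, -0.2, 0, 0, 0, 0], [0, 0, -0.6, 0, 0, 0, 0], [0, 0, -1, 0, 0, 0, 0], [0, 0, -1, 0, 0, 0, 0]]

```text
time: 12.25
ee_pos: [0.4051, 0.2052, 0.1861]
tool_rot: [-0.303, 0.953, 0.002, 0.004]
contact_force: [0.1, 0.2, 0.1]
finger_gap: 0.003
```

>>> jog_arm:
  rows:
    - [[0, 0, -0.3, 0, 0, 0, 0], [-0.4, -0.2, -0.4, 0, 0, 0, 0], [-0.8, -0.5, -0.4, 0, 0, 0, 0], [-1, -0.7, -0.4, 0, 0, 0, 0], [-1, -0.7, -0.4, 0, 0, 0, 0], [-1, -0.7, -0.4, 0, 0, 0, 0]]

```text
time: 12.85
ee_pos: [0.5247, 0.2029, 0.2197]
tool_rot: [-0.302, 0.953, -0.0, -0.001]
contact_force: [0.3, 0.0, -0.2]
finger_gap: -0.003
```

```bash
python3 - <<'E'
from h import *
o=sensors.get_obs(); print(o['ee_pos'],o['contact_force'],o['time'])
im=vision.get_image('wrist')[:,:,::-1]; s=vision.get_image('scene')[:,:,::-1]
cv2.imwrite('pics/w12.png',im); cv2.imwrite('pics/s12.png',cv2.resize(s[190:330,250:430],None,fx=4.2,fy=4.2,interpolation=2))
for th in (1.3,1.4): print(th,proj('scene',[[.480-.117*np.sin(th),.203+.003,.052+.117*np.cos(th)]]),proj('wrist',[[.480-.117*np.sin(th),.206,.052+.117*np.cos(th)]],o))
E
```

```text
[0.52468087 0.20293886 0.21966022] [ 0.30018129  0.00486592 -0.1574854 ] 12.85
1.3 [[268.66938778 284.43682209]] [[433.15331733  42.8357334 ]]
1.4 [[268.04508519 291.2454905 ]] [[430.44587668  42.52558029]]
```

View pics/s12.png

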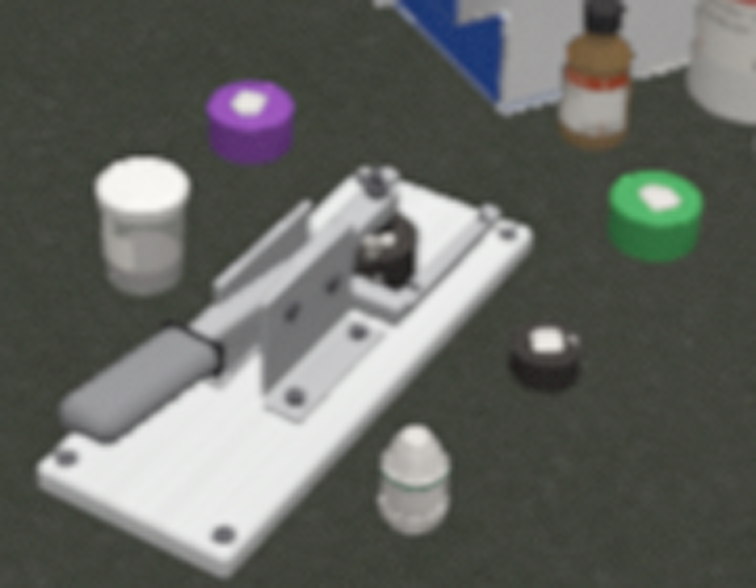

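View pics/w12.png

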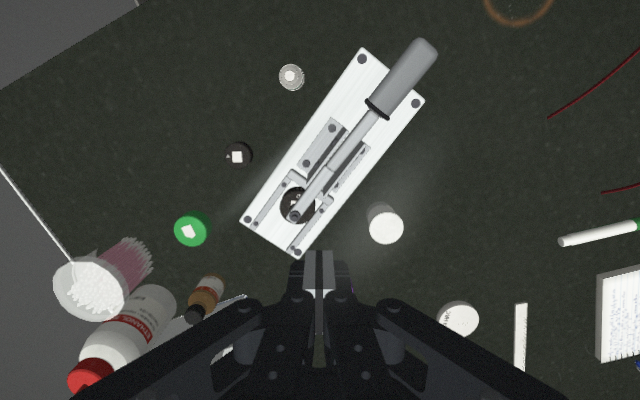

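The scene view has the lever tip at about (270,290). My prediction for 1.4 rad is (268,291), and for 1.3 rad (269,284), so it is locked. The bar lies over the specimen against the stop, and the spare, jar and objective look unmoved. I'm handing in.

```bash
python3 -c "
from station import bot
print(bot.hand_in())"
```

```text
the job is handed in; nothing more can be done
None
```

I pushed the specimen home against the end stop and swung the lever over until it snapped into lock. Then I pulled the arm clear and handed the job in at about 13 s of the 45 s. No verdict is reported at hand-in, so this rests on my own checks.

- **Specimen:** I pushed it along the channel with shut fingers until the force rose to 4.7 N and the tool stalled. A wrist picture afterwards, before the clamp was closed, put it at about x = -57 mm, y = +2 mm in the fixture's frame.
- **Lever:** I pushed the middle of the grip along its arc, reading about 7.5 N at most, and the force on the tool fell to nearly zero after the snap. In the last scene picture the tip is within about 2 px of where 1.4 rad puts it.
- **Pad and bystanders:** The bar lies level over the specimen. The spare specimen, jar and objective look unmoved, and the gripper was well clear with no contact force.
- **Not checked or disagreeing:** I could not measure the pad's force on the specimen; I only saw the bar down on it. The camera views disagreed by 3 to 6 mm on where the fixture stands, so I relied on the wrist view and on contact.

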